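Press the card pack and tighten to the click

TASK

Push the pack of cards under the green bridge of the press until it rests against the stop at the back. Then lift the click wrench by its red block, set it fully down on the square screw head and let go of it. Now turn it clockwise (seen from above) by its black rubber grip until it clicks, stop at once, and let go, leaving the wrench on the screw and the other things on the table alone.

Things in the scene. Friction and masses are not known exactly. Their poses are not given: they have to be found in the camera images.
- press: Fixed card press: plywood bed 360 x 170 mm, 15 mm thick, with a green bridge across. Origin at table height below the screw axis; x along the bed to the back stop (away from the robot), z up. Bed x -260 to 100. Bridge bar 44 (x) by 160 (y), 68 to 96 mm high; its screw foot hangs to z 65. Guides 12 mm high, 90 mm apart, flared mouths (120 wide) from x -93 to -45.
- press_stop (a point): Middle of the back stop's front face (wooden strip across the bed, 22 mm high), on the bed's top, 65 mm beyond the screw axis along the press's x. Axes as the press.
- pack: Loose pack, 0.3 to 0.6 kg: coloured cards between plywood boards, 130 (x) x 80 (y) x 45 (z) mm. Origin at the centre of its underside. Starts on the bed before the bridge, within 0.06 rad of the press's axes. Home, its far end touches the stop (origin below the screw axis) and its near end is still 43 mm clear of the bridge bar: push on the middle of the near end.
- screw_seat (a point): Centre of the top of the round steel collar (80 mm across) of the press screw, 103 mm above the table; turns with the screw. On it stands the brass square head, 32 mm across, flats square to this point's x and y, 12 mm straight, then tapering to 21 mm across over 9 mm. z up. Seen from here, the point's -x points roughly to the robot (within 0.6 rad).
- screw (a joint): Angle of the press screw, rad, growing as it is tightened (clockwise from above); starts at 0 to 0.25. It turns stiffly, ever more so (0.8 N m plus 0.7 N m per rad), and stays where it is left. The click comes near 0.65.
- wrench: Head of the loose click wrench (0.49 kg in all), lying socket down. Origin on the socket axis at the underside; z up, handle along -x. Flange 80 x 80 x 8 mm; square socket 35.5 mm inside (walls along x and y), 28 deep, closed above. Fits the screw head four ways, a quarter turn apart; seated, the flange lies on the collar and the origin is at screw_seat. Stays level when left there.
- wrench_block (a point): Centre of the red block on top of the wrench head, for lifting: 56 (x) x 28 (y) x 40 (z) mm, 54 mm above the underside and 6 mm from the socket axis towards the handle; near the centre of mass. It stands on the 55 mm wide socket (top 34 mm above the underside): pinch it across its 28 mm width (y), at or above its middle.
- wrench_grip (a point): Middle of the black rubber grip of the wrench handle: round bar 26 mm thick, 85 mm long along this point's x, 20 mm above the head's underside, 175 mm from the socket axis. The tube between grip and head is 16 mm thick. About 7 N here, square to the handle, makes it click.
- wrench_handle (a joint): Break-over angle, rad: turn of the handle clockwise relative to the head, about the socket axis. Held near 0 by a spring up to about 1.3 N m; then it clicks: the handle gives way, its resistance falls and the screw stands still. Over 0.05 is a click, over 0.27 too far (hard stop 0.33). Let go, it springs back. A yellow pointer on the head lies over the tube when straight.
- mug: White mug, 76 mm across, 75 mm high, a bystander. Origin at the centre of its underside.
- glue: Blue glue bottle with an orange cap, 48 mm across, 120 mm high, a bystander. Origin at the centre of its underside.
- twine: Brown roll of twine, 60 mm across, 85 mm high, a bystander. Origin at the centre of its underside.
There are look-alikes about, which are no part of the job. Of the things shaped like the pack, the plywood one is meant.

How it is judged:
By the outcome, as a careful person would: the job done as asked, in the order asked, and still so for the second after the job is handed in, with the robot touching nothing.
It also fails if it takes over 72 s, if anything falls off the work surface, if the arm or the gripper's body presses on something with over 40 N, if the wrist force passes 120 N, or if a joint passes its speed limit or range.

ROBOT

A 7-joint arm with a two-finger parallel gripper is mounted at the origin on the work surface. World frame = base frame: x ahead of the robot, y to its left, z up, the work surface at z = 0. Lengths are in m, angles in rad, forces in N, time in s.
With the tool pointing down it reaches from about 0.4 to 0.85 m from the base axis. Payload 4.5 kg.
Tool frame: the origin (TCP) lies midway between the tips of the shut fingers; the grasp point (between the pads) lies 19 mm behind it; z points along the fingers, y is the line along which they close (so a half turn about z gives the same grasp; the last joint's range is limited). The gripper opens to 88 mm and grips with 3 to 60 N. Pads are 18 mm wide; open, the fingers measure 123 mm over their backs; the gripper's body (75 mm by 187 mm) begins 45 mm behind the grasp point.
Start: joints at [1.299, 0.689, -0.195, 1.565, 0.157, 0.902, -0.215], TCP at [0.188, -0.596, 0.239] pointing down, gripper open.
Joint ranges: [-3.01, 3.01], [-0.46, 2.08], [-1.47, 1.51], [0.13, 2.56], [-1, 4.14], [0.04, 2.09], [-2.66, 2.66]. Speed limits (rad/s): [2.57, 2.57, 3.14, 3.14, 3.14, 3.14, 3.14].

INTERFACE

Orientations are given as a unit quaternion [x, y, z, w].
In Python, from plant import r, eyes, finish_job gives the robot as it stands. The module is installed in compiled form; this text tells all that it offers.
- The arm moves only by the tool move_arm, never from a script. Its argument "motion" is a list of rows, each a list of 7 numbers: the shift along the tool's x, y, z in mm, then the turn, a rotation vector about the tool's x, y, z in degrees, then the closure, from 0 (fully open) to 1 (shut). A call has 1 to 5 rows; each row is the pose to reach, as a shift and turn from the pose commanded when the call began, along the tool's axes at that moment; what a row does not reach only later rows make up. A row lasts 1/8 s, in which the tool goes at most 62.5 mm and 10.7 degrees, less where a joint would pass 70% of its speed; a pose out of reach is approached as far as the arm can. A call with a gripper value outside its range is refused whole. The fingers move at their own pace and stop on an object; "newtons" is the grip in N (left out, the last holds). Time passes only in rows, so rows that repeat a pose let the fingers close. It gives the time, the measured TCP pose, the force, the opening and the grip force at its end, in the units of the state.
- r.get_state(): the state, without advancing time (a new reading comes with each control period).
- eyes.snapshot(name): name is "scene" or "top"; returns a dict with "frame" (420x560x3 uint8, red, green, blue), "z_map" (420x560 float32, m along the optical axis (not along the pixel's ray), 0 where there is no reading), "intrinsics" (3x3 intrinsics, pixels), "world_to_cam" (4x4, takes a point from world to camera coordinates). Camera axes: x right, y down, z forward; pixel columns grow to the right and rows downward; lengths in m; the calibration is good to about 2 mm. A picture is of the moment at which its call begins.
- finish_job(): hands the job in; it is judged then, once.
The state is a dict: "clock": time; "q": joint angles; "qd": joint speeds; "joint_torque": joint torques, N m; "tool_pos": TCP position; "eef_rot": TCP orientation; "contact_force": force on the tool from outside, world axes, zero at the start; "moment": the same for the moment, N m; "opening": opening from 0.0 (shut) to 1.0 (fully open); "finger_force": force on a finger pad.
Only numpy, scipy, OpenCV 4.12 (cv2) and the standard library are available. Lean on these libraries where they do the work, as an engineer would, in place of code of your own. Each camera call takes 0.05 s, during which the arm holds its last target. There are 200 camera calls.

## Working session

There is one attempt and no reset: what is moved stays moved. The work goes in short steps, Python scripts to look and compute and a tool call to move; the robot and the scene stay as the last step left them, time stands still between calls to the robot, and variables do not carry over. Pictures are saved under pics/ and viewed, at most 10 in all, crops included, and the job is handed in when it is done.

Besides the shell and the picture viewer there is one more tool, called after "Request:" as a command line: name --pt "numbers of a row" for each row, then --argument value for the rest. move_arm: Moves the arm, as the interface text tells. Its arguments: {"type":"object","properties":{"motion":{"type":"array","items":{"type":"array","items":{"type":"number"}}},"newtons":{"type":"number"}},"required":["motion"]}

```bash
mkdir -p pics
cat > h.py <<'E'
import numpy as np, cv2
from plant import r, eyes, finish_job
from scipy.spatial.transform import Rotation as R
def snap(n):
    s=eyes.snapshot(n); return s
def pts(s):
    K=s["intrinsics"];T=np.linalg.inv(s["world_to_cam"]);z=s["z_map"]
    v,u=np.mgrid[:z.shape[0],:z.shape[1]]
    P=np.stack([(u-K[0,2])/K[0,0]*z,(v-K[1,2])/K[1,1]*z,z],-1)
    W=P@T[:3,:3].T+T[:3,3]; W[z==0]=np.nan
    return W
def ray(s,u,v,h):
    K=s["intrinsics"];T=np.linalg.inv(s["world_to_cam"])
    d=T[:3,:3]@np.array([(u-K[0,2])/K[0,0],(v-K[1,2])/K[1,1],1]);o=T[:3,3]
    return o+d*(h-o[2])/d[2]
def save(s,f): cv2.imwrite("pics/"+f,s["frame"][:,:,::-1])
def st():
    s=r.get_state(); print({k:np.round(s[k],3) for k in("clock","tool_pos","eef_rot","contact_force","opening","finger_force")}); return s
def to_tool(p):  # world point -> shift mm in tool axes
    s=r.get_state(); return np.round(R.from_quat(s["eef_rot"]).inv().apply(np.array(p)-s["tool_pos"])*1000,1)
E
python3 - <<'E'
from h import *
st()
print(R.from_quat(r.get_state()["eef_rot"]).as_matrix().round(2))
for n in("scene","top"):
    s=snap(n); save(s,n+"0.png"); print(n,np.linalg.inv(s["world_to_cam"]).round(2).tolist(),s["intrinsics"][0,0])
E
```

```text
{'clock': np.float64(0.0), 'tool_pos': array([ 0.188, -0.595,  0.238]), 'eef_rot': array([ 0.988,  0.152, -0.   , -0.001]), 'contact_force': array([-0.681, -0.706,  0.154]), 'opening': np.float64(1.002), 'finger_force': np.float64(0.0)}
[[ 0.95  0.3  -0.  ]
 [ 0.3  -0.95  0.  ]
 [-0.   -0.   -1.  ]]
scene [[-0.66, 0.58, -0.48, 1.07], [0.75, 0.5, -0.43, 0.45], [-0.01, -0.64, -0.77, 0.93], [0.0, 0.0, 0.0, 1.0]] 407.25672850355807
top [[-0.11, -0.97, 0.21, 0.3], [-0.99, 0.1, -0.02, 0.01], [-0.0, -0.21, -0.98, 1.2], [0.0, 0.0, 0.0, 1.0]] 421.6466325961622
```

View pics/scene0.png

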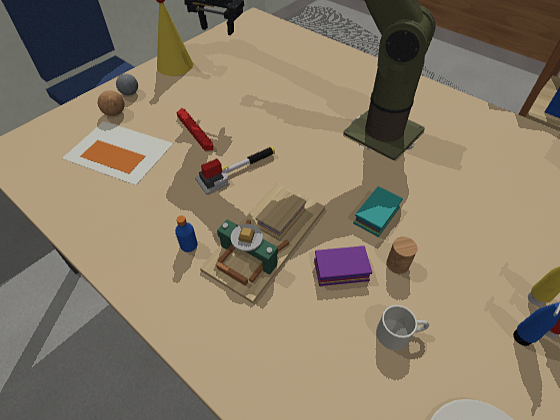

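View pics/top0.png

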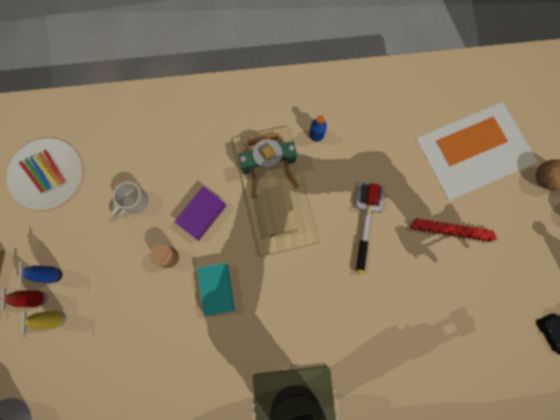

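Pack candidates in the top view: plywood on the bed (272,210), purple (200,213), teal (215,289). I choose the plywood one. Wrench candidates: grey head with red block (370,195), red tool (453,230). I choose the one with the red block and black grip. The screw head is at (267,152). Next: one close crop and measurements.

Run:
```python
from h import *
s=snap("top");W=pts(s);f=s["frame"]
c=f[120:275,225:425]; cv2.imwrite("pics/crop.png",cv2.resize(c,None,fx=4,fy=3.87,interpolation=cv2.INTER_CUBIC)[:,:,::-1])
hsv=cv2.cvtColor(f,cv2.COLOR_RGB2HSV);H,S,V=cv2.split(hsv)
def rect(m,nm):
    P=W[m];P=P[~np.isnan(P[:,0])]
    if len(P)<5: print(nm,"few",len(P));return
    (c,wh,a)=cv2.minAreaRect((P[:,:2]*1000).astype(np.float32))
    print(nm,len(P),"c",np.round(c,0),"wh",np.round(wh,0),"a",round(a,1),"z",np.nanmedian(P[:,2]).round(3),"mean",P.mean(0).round(3))
u0=np.zeros(H.shape,bool);u0[120:275,225:325]=1
z=W[...,2]
rect(u0&(z>.052)&(z<.064)&(W[...,0]<W[152,267,0]-.04),"pack top")
rect(u0&(z>.010)&(z<.020),"bed")
rect(u0&(H>60)&(H<95)&(S>80)&(z>.08),"green")
rect(u0&(H>10)&(H<30)&(S>100)&(z>.115),"brass")
rect(u0&(z>.120),"high");rect(u0&(z>.100)&(z<.108),"collar")
w=np.zeros(H.shape,bool);w[175:280,345:395]=1
rect(w&((H<8)|(H>172))&(S>120)&(z>.065),"block top")
rect(w&(z>.003)&(z<.012),"flange")
rect(w&(V<60)&(z>.015),"grip")
rect(w&(z>.012)&(z<.04)&(W[...,0]<W[185:205,360:380,0].min()-0.03),"handle")
```

```text
pack top 1280 c [533. -12.] wh [130.  80.] a 6.1 z 0.06 mean [ 0.531 -0.012  0.06 ]
bed 3879 c [578.   0.] wh [270. 441.] a 79.6 z 0.015 mean [ 0.575 -0.01   0.015]
green 274 c [679.   4.] wh [ 41. 150.] a 7.0 z 0.096 mean [0.674 0.006 0.095]
brass 135 c [719. -67.] wh [ 31. 192.] a 28.7 z 0.122 mean [ 0.688 -0.015  0.122]
high 97 c [718. -66.] wh [ 28. 187.] a 28.1 z 0.123 mean [ 0.688 -0.011  0.123]
collar 514 c [710. -43.] wh [ 79. 246.] a 31.1 z 0.103 mean [0.682 0.002 0.103]
block top 204 c [ 546. -276.] wh [28. 54.] a 73.9 z 0.074 mean [ 0.545 -0.275  0.073]
flange 505 c [ 466. -269.] wh [144. 307.] a 81.7 z 0.004 mean [ 0.484 -0.269  0.005]
grip 336 c [ 462. -248.] wh [ 53. 238.] a 72.8 z 0.032 mean [ 0.445 -0.238  0.032]
handle few 0
```

View pics/crop.png

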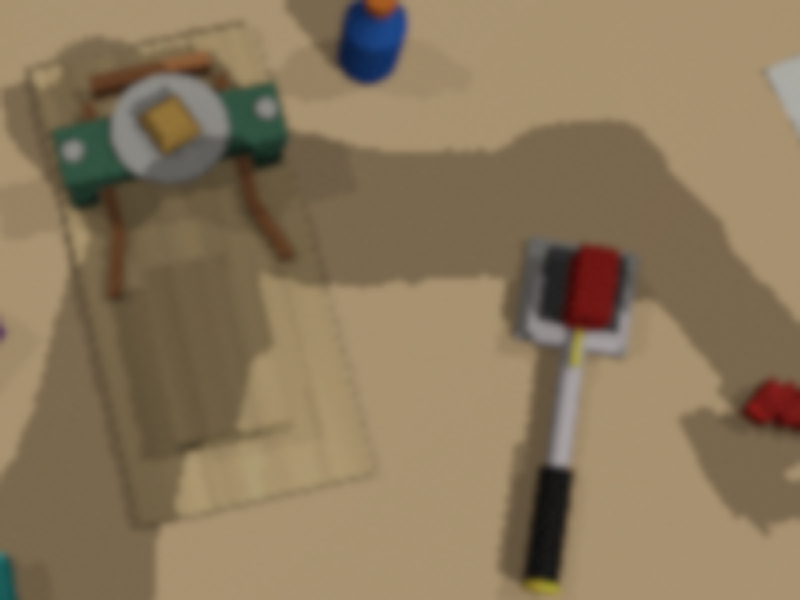

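The crop confirms the choices: plywood pack on the bed (crop 205,350), brass square on its collar (170,125), wrench with red block (597,287), yellow pointer and black grip (548,525). Refining the numbers.

```bash
cat >> h.py <<'E'
def comp(m,W,nm,seed=None):
    n,l,stt,c=cv2.connectedComponentsWithStats(m.astype(np.uint8))
    i=1+np.argmax(stt[1:,4]); m=l==i; P=W[m];P=P[~np.isnan(P[:,0])]
    (c,wh,a)=cv2.minAreaRect((P[:,:2]*1000).astype(np.float32))
    d=P[:,:2]-P[:,:2].mean(0);w,v=np.linalg.eigh(d.T@d)
    print(nm,len(P),"c",np.round(c,1),"wh",np.round(wh,0),"a",round(a,1),"zmed",np.nanmedian(P[:,2]).round(3),"mean",(P.mean(0)*1000).round(1),"pca",np.degrees(np.arctan2(v[1,1],v[0,1])).round(1))
    return m
E
python3 - <<'E'
from h import *
for n in("top","scene"):
    s=snap(n);W=pts(s);f=s["frame"];print(n)
    H,S,V=cv2.split(cv2.cvtColor(f,cv2.COLOR_RGB2HSV))
    x,y,z=np.moveaxis(W,-1,0)
    near=lambda c,r:np.hypot(x-c[0],y-c[1])<r
    S0=near((.68,.004),.06); Wr=near((.54,-.27),.08)|near((.44,-.24),.16)&(y<-.17)
    comp(S0&(z>.1)&(z<.107),W,"collar"); comp(S0&(z>.1)&(S<60),W,"grey")
    comp(S0&(z>.121),W,"brasstop"); comp(S0&(z>.109),W,"brass")
    comp(S0&(H>60)&(H<95)&(S>80)&(z>.092),W,"green")
    comp(near((.55,0),.25)&(z>.011)&(z<.02)&(abs(y)<.12),W,"bed")
    comp(near((.53,-.01),.1)&(z>.055)&(z<.064),W,"pack")
    comp(Wr&(z>.067)&(z<.08),W,"blocktop"); comp(Wr&(z>.004)&(z<.014),W,"flange")
    comp(Wr&(z>.02)&(x<.47),W,"grip"); comp(Wr&(z>.015)&(x<.49),W,"handle")
E
```

```text
top
collar 468 c [682.2   3.2] wh [79. 79.] a 72.8 zmed 0.103 mean [680.4   3.5 103.3] pca 137.7
grey 480 c [682.2   3.2] wh [79. 79.] a 72.8 zmed 0.103 mean [680.9   4.1 103.6] pca 137.0
brasstop 82 c [681.2   5.5] wh [27. 29.] a 25.2 zmed 0.124 mean [681.3   4.5 123.8] pca 134.4
brass 141 c [682.    3.4] wh [33. 32.] a 27.9 zmed 0.122 mean [679.2   3.8 120.8] pca 85.1
green 81 c [672.3  53.8] wh [40. 19.] a 15.5 zmed 0.097 mean [671.4  52.7  96.6] pca -168.7
bed 3229 c [562.8 -12. ] wh [279. 170.] a 7.6 zmed 0.015 mean [542.8 -14.2  15.3] pca -170.8
pack 1283 c [532.5 -11.6] wh [131.  80.] a 6.1 zmed 0.06 mean [531.  -11.7  60. ] pca -173.9
blocktop 207 c [ 546.  -275.9] wh [28. 55.] a 74.3 zmed 0.074 mean [ 545.7 -275.2   73.4] pca 163.8
flange 97 c [ 559.6 -252.3] wh [35. 83.] a 66.9 zmed 0.008 mean [ 570.  -248.4    8.2] pca 155.5
grip 396 c [ 403.6 -234.4] wh [ 26. 138.] a 74.1 zmed 0.029 mean [ 395.9 -231.4   29.1] pca 163.7
handle 446 c [ 413.7 -237.3] wh [ 26. 159.] a 74.1 zmed 0.029 mean [ 403.5 -233.4   28.6] pca 163.7
scene
collar 499 c [680.9   4.1] wh [79. 77.] a 44.9 z
[... 296 characters left out ...]
4.5   7.  120.3] pca 154.5
green 120 c [677.   50.7] wh [41. 23.] a 1.8 zmed 0.096 mean [677.7  51.5  96.3] pca -176.4
bed 3400 c [601.7  -7. ] wh [363. 172.] a 7.8 zmed 0.016 mean [635.6  11.   15.7] pca -175.3
pack 1099 c [531.  -12.6] wh [132.  82.] a 6.1 zmed 0.06 mean [534.7 -10.9  60.5] pca -173.6
blocktop 150 c [ 547.2 -277.6] wh [32. 57.] a 74.8 zmed 0.074 mean [ 548.1 -274.4   73.6] pca 163.6
flange 180 c [ 551.9 -277.4] wh [81. 82.] a 73.1 zmed 0.009 mean [ 571.8 -266.6    8.6] pca 117.5
grip 256 c [ 402.9 -234.3] wh [ 27. 137.] a 74.6 zmed 0.029 mean [ 399.3 -230.    28.7] pca 162.8
handle 315 c [ 413.2 -237.1] wh [ 27. 159.] a 74.6 zmed 0.028 mean [ 407.5 -232.    27.5] pca 162.7
```

Request:
move_arm --pt "203 -236 0 0 0 0 1" --pt "203 -236 0 0 0 0 1" --pt "203 -236 0 0 0 0 1" --pt "203 -236 0 0 0 0 1" --pt "203 -236 0 0 0 0 1" --newtons 20

```text
clock: 0.88
tool_pos: [0.3115, -0.3081, 0.2389]
eef_rot: [0.988, 0.152, 0.0, 0.0]
contact_force: [0.9, -1.3, 1.0]
opening: 0.456
finger_force: 0.0
```

Request:
move_arm --pt "203 -236 0 0 0 9.8 1" --pt "203 -236 0 0 0 9.8 1" --pt "203 -236 0 0 0 9.8 1" --pt "203 -236 0 0 0 9.8 1" --pt "203 -236 0 0 0 9.8 1"

```text
clock: 1.5
tool_pos: [0.4341, -0.0217, 0.2389]
eef_rot: [0.998, 0.067, 0.0, 0.0]
contact_force: [1.0, -1.2, -0.8]
opening: 0.002
finger_force: 0.0
```

Run:
```python
from h import *
s=st();print(to_tool([.433,-.024,.043]),R.from_quat(s["eef_rot"]).as_matrix().round(3)[:,0])
```

```text
{'clock': np.float64(1.5), 'tool_pos': array([ 0.434, -0.022,  0.239]), 'eef_rot': array([0.998, 0.067, 0.   , 0.   ]), 'contact_force': array([ 0.999, -1.197, -0.835]), 'opening': np.float64(0.002), 'finger_force': np.float64(0.0)}
[ -1.5   2.1 195.9] [0.991 0.135 0.001]
```

Request:
move_arm --pt "0 2 60 0 0 0 1" --pt "0 2 120 0 0 0 1" --pt "0 2 170 0 0 0 1" --pt "0 2 196 0 0 0 1" --pt "0 2 196 0 0 0 1"

```text
clock: 2.12
tool_pos: [0.4357, -0.0257, 0.0432]
eef_rot: [0.998, 0.067, -0.004, -0.0]
contact_force: [-1.1, -0.6, -0.1]
opening: 0.005
finger_force: 0.0
```

Request:
move_arm --pt "18 0 0 0 0 0 1" --pt "36 1 0 0 0 0 1" --pt "54 2 0 0 0 0 1" --pt "72 2 0 0 0 0 1" --pt "90 3 0 0 0 0 1"

```text
clock: 2.75
tool_pos: [0.5239, -0.0173, 0.0444]
eef_rot: [0.998, 0.067, -0.005, 0.0]
contact_force: [-4.1, -1.0, 2.3]
opening: 0.002
finger_force: 1.8
```

Request:
move_arm --pt "15 0 0 0 0 0 1" --pt "30 1 0 0 0 0 1" --pt "45 2 0 0 0 0 1" --pt "58 2 0 0 0 0 1" --pt "68 2 0 0 0 0 1"

```text
clock: 3.38
tool_pos: [0.592, -0.0101, 0.0441]
eef_rot: [0.998, 0.067, -0.004, 0.0]
contact_force: [-3.6, -0.8, 3.2]
opening: 0.004
finger_force: 2.3
```

Run:
```python
from h import *
s=st();print(to_tool([.608,-.006,.043]))
s=snap("scene"); cv2.imwrite("pics/push.png",cv2.resize(s["frame"][150:320,160:380],None,fx=3.5,fy=3.5)[:,:,::-1])
```

```text
{'clock': np.float64(3.375), 'tool_pos': array([ 0.592, -0.01 ,  0.044]), 'eef_rot': array([ 0.998,  0.067, -0.004,  0.   ]), 'contact_force': array([-3.635, -0.769,  3.247]), 'opening': np.float64(0.004), 'finger_force': np.float64(2.296)}
[16.4 -1.9  0.9]
```

View pics/push.png

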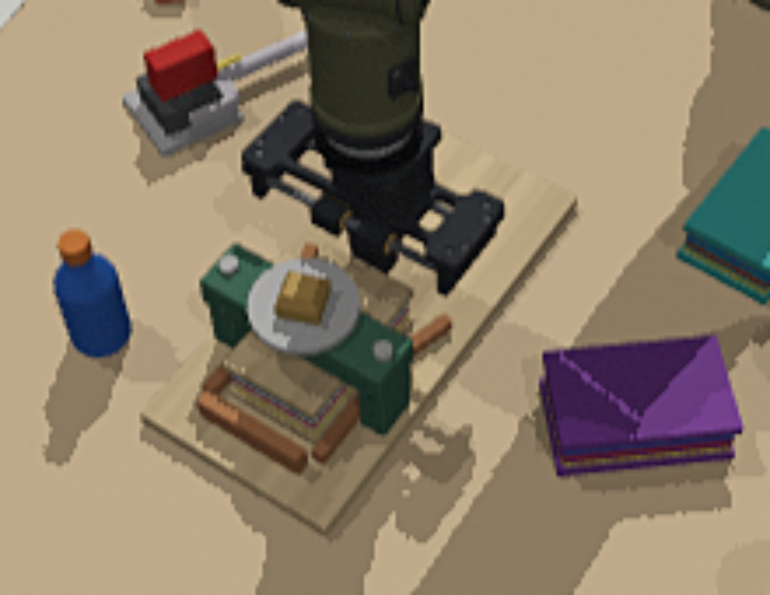

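The pack's far edge (crop ~290,405) is through the bridge and about 15 mm short of the stop (250,430). Continuing gently.

Request:
move_arm --pt "5 0 0 0 0 0 1" --pt "9 0 0 0 0 0 1" --pt "12 0 0 0 0 0 1" --pt "15 0 0 0 0 0 1" --pt "15 0 0 0 0 0 1"

```text
clock: 4.05
tool_pos: [0.6059, -0.0078, 0.044]
eef_rot: [0.998, 0.067, -0.005, 0.0]
contact_force: [-7.7, -0.9, 3.7]
opening: 0.004
finger_force: 3.7
```

Request:
move_arm --pt "2 0 0 0 0 0 1" --pt "3 0 0 0 0 0 1" --pt "4 0 0 0 0 0 1" --pt "4 0 0 0 0 0 1"

```text
clock: 4.55
tool_pos: [0.6059, -0.0079, 0.044]
eef_rot: [0.998, 0.068, -0.009, 0.001]
contact_force: [-14.5, -1.0, 12.2]
opening: 0.002
finger_force: 7.6
```

Request:
move_arm --pt "-25 0 -10 0 0 0 1" --pt "-35 0 -70 0 0 0 0.3" --pt "-35 30 -130 0 0 0 0.3" --pt "-60 80 -150 0 0 5 0.3" --pt "-80 135 -150 0 0 12 0.3"

```text
clock: 5.18
tool_pos: [0.5549, -0.1528, 0.1977]
eef_rot: [0.999, -0.038, 0.002, 0.0]
contact_force: [0.2, -1.2, 0.7]
opening: 0.436
finger_force: 0.0
```

Run:
```python
from h import *
s=st();print(to_tool([.5465,-.2765,.12]),R.from_quat(s["eef_rot"]).as_matrix().round(3)[:,0],s["q"].round(2))
```

```text
{'clock': np.float64(5.175), 'tool_pos': array([ 0.555, -0.153,  0.198]), 'eef_rot': array([ 0.999, -0.038,  0.002,  0.   ]), 'contact_force': array([ 0.159, -1.214,  0.715]), 'opening': np.float64(0.436), 'finger_force': np.float64(0.0)}
[  0.8 124.   77.7] [ 0.997 -0.077  0.004] [ 0.4   0.69 -0.36  1.76  0.34  0.75 -1.78]
```

Request:
move_arm --pt "1 60 0 0 0 6 0.3" --pt "1 110 20 0 0 11 0.3" --pt "1 124 60 0 0 11.8 0.3" --pt "1 124 77 0 0 11.8 0.3" --pt "1 124 77 0 0 11.8 0.3"

```text
clock: 5.8
tool_pos: [0.5438, -0.2734, 0.1169]
eef_rot: [0.99, -0.139, -0.003, -0.001]
contact_force: [-0.2, -0.2, -0.0]
opening: 0.698
finger_force: 0.0
```

Run:
```python
from h import *
s=st();print(to_tool([.5465,-.2765,.040]),R.from_quat(s["eef_rot"]).as_matrix().round(3)[:,0],s["q"].round(2))
```

```text
{'clock': np.float64(5.8), 'tool_pos': array([ 0.544, -0.273,  0.117]), 'eef_rot': array([ 0.99 , -0.139, -0.003, -0.001]), 'contact_force': array([-0.217, -0.188, -0.007]), 'opening': np.float64(0.698), 'finger_force': np.float64(0.0)}
[ 3.9  2.3 76.8] [ 0.962 -0.275 -0.006] [ 0.55  0.84 -0.28  1.71  0.34  0.65 -1.77]
```

Request:
move_arm --pt "3 2 40 0 0 0 0.3" --pt "3 2 70 0 0 0 0.3" --pt "3 2 77 0 0 0 0.3" --pt "3 2 77 0 0 0 0.8" --pt "3 2 77 0 0 0 0.8" --newtons 45

```text
clock: 6.42
tool_pos: [0.5466, -0.2781, 0.0422]
eef_rot: [0.99, -0.14, -0.001, 0.0]
contact_force: [0.4, 0.1, 0.5]
opening: 0.498
finger_force: 0.0
```

Request:
move_arm --pt "0 0 0 0 0 0 1" --pt "0 0 0 0 0 0 1" --pt "0 0 0 0 0 0 1"

```text
clock: 6.8
tool_pos: [0.5459, -0.2779, 0.0414]
eef_rot: [0.99, -0.14, -0.002, 0.0]
contact_force: [-0.4, 2.2, 6.3]
opening: 0.311
finger_force: 45.0
```

Request:
move_arm --pt "0 0 -20 0 0 0 1" --pt "0 0 -60 0 0 0 1" --pt "0 0 -110 0 0 0 1" --pt "0 -5 -150 0 0 0 1" --pt "0 -10 -155 0 0 0 1"

```text
clock: 7.42
tool_pos: [0.5502, -0.269, 0.1985]
eef_rot: [0.99, -0.14, 0.0, 0.001]
contact_force: [-0.4, 0.4, -5.4]
opening: 0.314
finger_force: 45.0
```

Request:
move_arm --pt "8 -40 0 0 0 -5 1" --pt "18 -90 0 0 0 -13 1" --pt "28 -145 0 0 0 -22 1" --pt "38 -200 0 0 0 -31 1" --pt "44 -240 0 0 0 -38 1"

```text
clock: 8.05
tool_pos: [0.6568, -0.0465, 0.1927]
eef_rot: [0.981, 0.194, -0.004, -0.002]
contact_force: [0.8, 0.4, -5.2]
opening: 0.317
finger_force: 45.0
```

Run:
```python
from h import *
s=st();print(to_tool([.676,.001,.196]),R.from_quat(s["eef_rot"]).as_matrix().round(3)[:,0],s["q"].round(2))
```

```text
{'clock': np.float64(8.05), 'tool_pos': array([ 0.657, -0.047,  0.193]), 'eef_rot': array([ 0.981,  0.194, -0.004, -0.002]), 'contact_force': array([ 0.782,  0.39 , -5.182]), 'opening': np.float64(0.317), 'finger_force': np.float64(44.995)}
[ 35.8 -36.7  -3.4] [ 0.925  0.38  -0.007] [ 0.25  0.82 -0.48  1.48  0.42  0.95 -1.53]
```

Request:
move_arm --pt "18 -18 0 0 0 -3 1" --pt "36 -36 0 0 0 -5.6 1" --pt "36 -36 0 0 0 -5.6 1" --pt "36 -36 0 0 0 -5.6 1"

```text
clock: 8.55
tool_pos: [0.677, -0.0052, 0.1944]
eef_rot: [0.972, 0.237, -0.003, 0.0]
contact_force: [0.5, -0.1, -5.1]
opening: 0.315
finger_force: 45.0
```

Run:
```python
from h import *
q=st();t=np.array(q["tool_pos"]);print(R.from_quat(q["eef_rot"]).as_euler("ZYX",degrees=True).round(2))
hd=np.array([-np.cos(np.radians(28)),-np.sin(np.radians(28))])
for n in("top","scene"):
    s=snap(n);W=pts(s);x,y,z=np.moveaxis(W,-1,0)
    d=(x-.676)*hd[0]+(y-.001)*hd[1]; l=-(x-.676)*hd[1]+(y-.001)*hd[0]
    z0=t[2]-.041
    print(n,"z0",z0)
    comp((d>.07)&(d<.25)&(abs(l)<.04)&(z>z0+.005)&(z<z0+.06),W,"handle")
    comp((d>.14)&(d<.25)&(abs(l)<.04)&(z>z0+.005)&(z<z0+.06),W,"grip")
    comp((abs(d)<.07)&(abs(l)<.06)&(z>z0-.01)&(z<z0+.016),W,"flange")
    comp((abs(d)<.07)&(abs(l)<.07)&(z>.1)&(z<.107),W,"collar")
s=snap("scene"); cv2.imwrite("pics/over.png",cv2.resize(s["frame"][130:320,140:380],None,fx=3,fy=3)[:,:,::-1])
```

```text
{'clock': np.float64(8.55), 'tool_pos': array([ 0.677, -0.005,  0.194]), 'eef_rot': array([ 0.972,  0.237, -0.003,  0.   ]), 'contact_force': array([ 0.451, -0.099, -5.132]), 'opening': np.float64(0.315), 'finger_force': np.float64(44.996)}
[  27.4     0.37 -179.94]
top z0 0.1534285446940077
handle 307 c [566.9 -61.9] wh [111.  25.] a 26.3 zmed 0.181 mean [564.7 -60.5 181.2] pca -155.9
grip 123 c [535.7 -77.3] wh [41. 24.] a 26.9 zmed 0.184 mean [537.6 -72.5 182.7] pca -170.4
flange 56 c [648.9  21.5] wh [49. 13.] a 37.7 zmed 0.161 mean [648.   20.7 160.8] pca -148.2
collar 112 c [660.2  15. ] wh [73. 29.] a 63.7 zmed 0.103 mean [659.2  16.  103.3] pca 64.8
scene z0 0.1534285446940077
handle 207 c [521.4 -86.5] wh [88. 27.] a 27.0 zmed 0.184 mean [514.9 -85.  182.9] pca -149.1
grip 200 c [518.1 -88.2] wh [81. 27.] a 27.0 zmed 0.184 mean [513.6 -85.8 182.9] pca -149.1
flange 391 c [682.8  -2.7] wh [82. 81.] a 27.8 zmed 0.162 mean [697.7  14.9 161.4] pca 145.6
collar 341 c [687.9  14.2] wh [56. 79.] a 56.6 zmed 0.103 mean [691.8  16.3 103.5] pca 144.2
```

View pics/over.png

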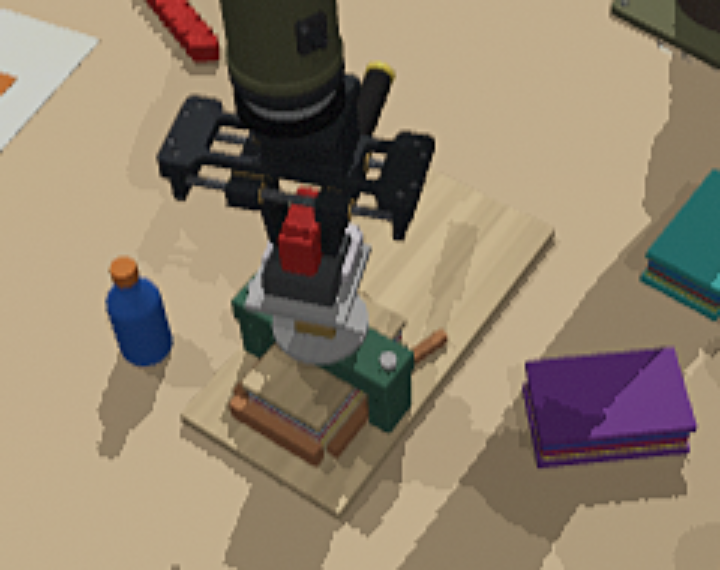

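Request:
move_arm --pt "2 -6.5 0 0 0 -0.5 1" --pt "2 -6.5 10 0 0 -0.5 1" --pt "2 -6.5 20 0 0 -0.5 1" --pt "2 -6.5 28 0 0 -0.5 1" --pt "2 -6.5 30 0 0 -0.5 1"

```text
clock: 9.32
tool_pos: [0.6754, 0.0032, 0.1637]
eef_rot: [0.97, 0.242, -0.003, -0.001]
contact_force: [0.2, 0.1, -5.0]
opening: 0.314
finger_force: 45.0
```

Run:
```python
from h import *
q=st();t=np.array(q["tool_pos"]);print(R.from_quat(q["eef_rot"]).as_euler("ZYX",degrees=True).round(2))
s=snap("scene");W=pts(s);x,y,z=np.moveaxis(W,-1,0)
z0=t[2]-.041
comp((np.hypot(x-.68,y-.004)<.07)&(z>z0+.003)&(z<z0+.016),W,"flange")
```

```text
{'clock': np.float64(9.325), 'tool_pos': array([0.675, 0.003, 0.164]), 'eef_rot': array([ 0.97 ,  0.242, -0.003, -0.001]), 'contact_force': array([ 0.19 ,  0.079, -4.992]), 'opening': np.float64(0.314), 'finger_force': np.float64(44.996)}
[  28.02    0.35 -179.82]
flange 357 c [680.5   6. ] wh [84. 81.] a 27.7 zmed 0.131 mean [696.5  23.1 131.1] pca 143.1
```

Request:
move_arm --pt "0 2 4 0 0 0 1" --pt "0 2 8 0 0 0 1" --pt "0 2 11 0 0 0 1" --pt "0 2 13 0 0 0 1" --pt "0 2 14 0 0 0 1"

```text
clock: 10.0
tool_pos: [0.6769, 0.0018, 0.1508]
eef_rot: [0.97, 0.242, -0.002, -0.001]
contact_force: [-0.8, -0.3, -4.9]
opening: 0.317
finger_force: 45.0
```

Request:
move_arm --pt "0 0 2 0 0 0 1" --pt "0 0 4 0 0 0 1" --pt "0 0 6 0 0 0 1" --pt "0 0 7 0 0 0 1" --pt "0 0 7 0 0 0 1"

```text
clock: 10.62
tool_pos: [0.677, 0.0019, 0.1445]
eef_rot: [0.97, 0.242, -0.002, -0.001]
contact_force: [-1.7, -0.1, 0.3]
opening: 0.314
finger_force: 45.0
```

Request:
move_arm --pt "0 0 1 0 0 0 1" --pt "0 0 1 0 0 0 0.8" --pt "0 0 1 0 0 0 0.3" --pt "0 0 1 0 0 0 0.3" --pt "0 0 1 0 0 0 0.3"

```text
clock: 11.25
tool_pos: [0.6771, 0.0017, 0.1428]
eef_rot: [0.97, 0.242, -0.002, -0.001]
contact_force: [-0.7, -0.3, 0.1]
opening: 0.632
finger_force: 0.0
```

Request:
move_arm --pt "0 0 0 0 0 0 0.3" --pt "0 0 -30 0 0 0 0.3" --pt "0 0 -70 0 0 0 0.3" --pt "-30 0 -100 0 0 0 0.6" --pt "-80 0 -100 0 0 0 1"

```text
clock: 11.88
tool_pos: [0.6087, -0.0345, 0.2458]
eef_rot: [0.97, 0.243, 0.001, -0.001]
contact_force: [-1.0, -0.3, 1.3]
opening: 0.495
finger_force: 0.0
```

Run:
```python
from h import *
q=st()
for n in("top","scene"):
    s=snap(n);W=pts(s);x,y,z=np.moveaxis(W,-1,0)
    comp((np.hypot(x-.68,y-.004)<.065)&(z>.107)&(z<.116),W,n+" flange")
    comp((np.hypot(x-.68,y-.004)<.06)&(z>.170)&(z<.182),W,n+" block")
    comp((np.hypot(x-.68,y-.004)>.12)&(np.hypot(x-.68,y-.004)<.24)&(x<.66)&(y<.02)&(y>-.16)&(z>.11)&(z<.142),W,n+" grip")
```

```text
{'clock': np.float64(11.875), 'tool_pos': array([ 0.609, -0.034,  0.246]), 'eef_rot': array([ 0.97 ,  0.243,  0.001, -0.001]), 'contact_force': array([-1.048, -0.275,  1.259]), 'opening': np.float64(0.495), 'finger_force': np.float64(0.0)}
top flange 18 c [698.6  46.9] wh [18. 13.] a 71.4 zmed 0.111 mean [698.7  49.2 111.5] pca 59.6
top block 37 c [690.   17.4] wh [18. 13.] a 23.3 zmed 0.177 mean [690.5  18.1 176.5] pca -160.4
top grip 369 c [529.6 -76.7] wh [101.  27.] a 27.3 zmed 0.133 mean [525.7 -76.6 132.3] pca -152.0
scene flange 315 c [682.8   4.7] wh [81. 81.] a 27.4 zmed 0.112 mean [698.1  21.4 111.7] pca 141.4
scene block 244 c [676.9   2. ] wh [57. 28.] a 27.2 zmed 0.177 mean [678.6   3.7 177. ] pca -151.0
scene grip 234 c [527.4 -76.2] wh [105.  26.] a 25.9 zmed 0.133 mean [534.2 -69.9 132. ] pca -156.7
```

Request:
move_arm --pt "-50 35 0 0 0 0 1" --pt "-93 50 0 0 0 0 1" --pt "-93 50 50 0 0 0 1" --pt "-93 50 105 0 0 0 1" --pt "-93 50 132 0 0 0 1"

```text
clock: 12.6
tool_pos: [0.5465, -0.1236, 0.1088]
eef_rot: [0.97, 0.242, -0.004, -0.001]
contact_force: [-0.2, -0.3, 1.0]
opening: 0.002
finger_force: 0.0
```

Run:
```python
from h import *
q=st();print(R.from_quat(q["eef_rot"]).as_euler("ZYX",degrees=True).round(2),to_tool([.526,-.077,.110]),q["q"].round(2))
s=snap("scene"); cv2.imwrite("pics/side.png",cv2.resize(s["frame"][110:300,160:400],None,fx=3,fy=3)[:,:,::-1])
```

```text
{'clock': np.float64(12.6), 'tool_pos': array([ 0.546, -0.124,  0.109]), 'eef_rot': array([ 0.97 ,  0.242, -0.004, -0.001]), 'contact_force': array([-0.163, -0.265,  0.971]), 'opening': np.float64(0.002), 'finger_force': np.float64(0.0)}
[  28.02    0.39 -179.74] [  3.8 -50.8  -0.9] [ 0.39  0.82 -0.43  1.85  0.57  0.6  -1.48]
```

View pics/side.png

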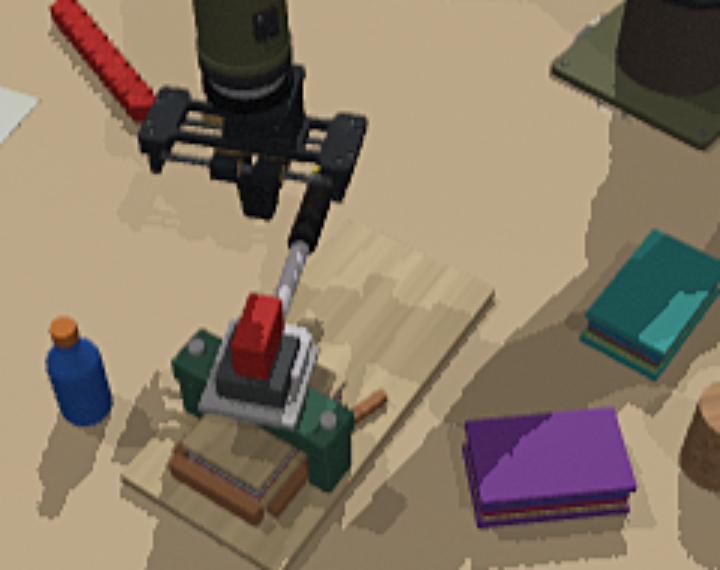

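The wrench is seated on the screw (crop 260,350), the pack is at the stop (230,470), and the shut fingers are beside the black grip (260,190). Closing in.

Request:
move_arm --pt "2 -6 0 0 0 0 1" --pt "4 -12 0 0 0 0 1" --pt "4 -16 0 0 0 0 1" --pt "4 -19 0 0 0 0 1" --pt "4 -19 0 0 0 0 1"

```text
clock: 13.28
tool_pos: [0.5421, -0.1049, 0.112]
eef_rot: [0.97, 0.242, -0.002, -0.001]
contact_force: [0.3, 0.1, 0.5]
opening: 0.001
finger_force: 0.0
```

Request:
move_arm --pt "-0.5 -3 0 0 0 1 1" --pt "-1 -6 0 0 0 2 1" --pt "-1.3 -9.2 0 0 0 3 1" --pt "-1.7 -12.3 0 0 0 4 1" --pt "-2 -15.4 0 0 0 5 1"

```text
clock: 13.9
tool_pos: [0.5329, -0.0922, 0.1115]
eef_rot: [0.98, 0.199, -0.003, -0.001]
contact_force: [-0.4, -0.5, 0.3]
opening: 0.004
finger_force: 0.2
```

```bash
cat > m.py <<'E'
from h import *
q=st();e=R.from_quat(q["eef_rot"]);c=np.array([.6813,.0037,.109])
print("yaw",e.as_euler("ZYX",degrees=True).round(2),"p in tool",(e.inv().apply(np.array(q["tool_pos"])-c)*1000).round(1),"F tool",e.inv().apply(q["contact_force"]).round(1))
s=snap("scene");W=pts(s);x,y,z=np.moveaxis(W,-1,0);d=np.hypot(x-.68,y-.004)
comp((d<.065)&(z>.107)&(z<.116),W,"flange")
comp((d<.06)&(z>.170)&(z<.182),W,"block")
comp((d>.05)&(d<.12)&(x<.66)&(abs(y)<.08)&(z>.115)&(z<.14),W,"tube")
E
python3 m.py
```

```text
{'clock': np.float64(13.9), 'tool_pos': array([ 0.533, -0.092,  0.112]), 'eef_rot': array([ 0.98 ,  0.199, -0.003, -0.001]), 'contact_force': array([-0.419, -0.488,  0.273]), 'opening': np.float64(0.004), 'finger_force': np.float64(0.196)}
yaw [  22.96    0.27 -179.88] p in tool [-174.1   30.4   -1.8] F tool [-0.6  0.3 -0.3]
flange 317 c [682.2   3.1] wh [81. 81.] a 23.4 zmed 0.111 mean [697.9  20.  111.4] pca 140.3
block 250 c [676.    0.8] wh [58. 29.] a 21.2 zmed 0.177 mean [679.    2.9 176.8] pca -156.9
tube 118 c [603. -31.] wh [69. 15.] a 24.3 zmed 0.129 mean [599.  -31.3 129.3] pca -153.2
```

Request:
move_arm --pt "-0.5 -3 0 0 0 1 1" --pt "-1 -6 0 0 0 2 1" --pt "-1.3 -9.2 0 0 0 3 1" --pt "-1.7 -12.3 0 0 0 4 1" --pt "-2 -15.4 0 0 0 5 1"

```text
clock: 14.58
tool_pos: [0.5256, -0.08, 0.1117]
eef_rot: [0.988, 0.156, -0.002, 0.0]
contact_force: [1.4, -5.6, -1.0]
opening: 0.004
finger_force: 2.3
```

```bash
python3 m.py
```

```text
{'clock': np.float64(14.575), 'tool_pos': array([ 0.526, -0.08 ,  0.112]), 'eef_rot': array([ 0.988,  0.156, -0.002,  0.   ]), 'contact_force': array([ 1.379, -5.568, -1.035]), 'opening': np.float64(0.004), 'finger_force': np.float64(2.337)}
yaw [  17.91    0.25 -179.99] p in tool [-173.9   31.7   -1.9] F tool [-0.4  5.7  1. ]
flange 304 c [681.4   3.8] wh [82. 81.] a 19.5 zmed 0.111 mean [698.   20.  111.5] pca 140.6
block 248 c [675.7   1.7] wh [57. 28.] a 19.4 zmed 0.177 mean [677.2   3.4 177. ] pca -161.8
tube 126 c [600.9 -24.8] wh [69. 15.] a 20.3 zmed 0.13 mean [597.3 -23.8 129.4] pca -158.3
```

Request:
move_arm --pt "-0.5 -3 0 0 0 1 1" --pt "-1 -6 0 0 0 2 1" --pt "-1.3 -9.2 0 0 0 3 1" --pt "-1.7 -12.3 0 0 0 4 1" --pt "-2 -15.4 0 0 0 5 1"

```text
clock: 15.25
tool_pos: [0.5185, -0.0648, 0.1117]
eef_rot: [0.994, 0.113, -0.002, -0.0]
contact_force: [1.9, -5.0, -0.3]
opening: 0.005
finger_force: 2.5
```

```bash
python3 m.py
```

```text
{'clock': np.float64(15.25), 'tool_pos': array([ 0.518, -0.065,  0.112]), 'eef_rot': array([ 0.994,  0.113, -0.002, -0.   ]), 'contact_force': array([ 1.931, -5.047, -0.294]), 'opening': np.float64(0.005), 'finger_force': np.float64(2.476)}
yaw [  12.96    0.28 -179.93] p in tool [-174.    30.2   -1.9] F tool [0.8 5.4 0.3]
flange 309 c [681.3   2.8] wh [83. 81.] a 14.0 zmed 0.111 mean [698.9  19.2 111.4] pca 136.5
block 252 c [676.5   2.7] wh [57. 29.] a 12.3 zmed 0.177 mean [677.4   4.  176.8] pca -167.5
tube 133 c [597.5 -17. ] wh [68. 16.] a 13.9 zmed 0.13 mean [596.4 -15.1 129.6] pca -163.9
```

Request:
move_arm --pt "-0.5 -3 0 0 0 1 1" --pt "-1 -6 0 0 0 2 1" --pt "-1.3 -9.2 0 0 0 3 1" --pt "-1.7 -12.3 0 0 0 4 1" --pt "-1.7 -12.3 0 0 0 4 1"

```text
clock: 15.92
tool_pos: [0.5141, -0.053, 0.1117]
eef_rot: [0.997, 0.079, -0.002, -0.0]
contact_force: [1.3, -3.4, -1.4]
opening: 0.005
finger_force: 2.0
```

```bash
python3 m.py
```

```text
{'clock': np.float64(15.925), 'tool_pos': array([ 0.514, -0.053,  0.112]), 'eef_rot': array([ 0.997,  0.079, -0.002, -0.   ]), 'contact_force': array([ 1.321, -3.441, -1.355]), 'opening': np.float64(0.005), 'finger_force': np.float64(2.011)}
yaw [   9.04    0.28 -179.93] p in tool [-174.1   29.7   -1.9] F tool [0.8 3.6 1.3]
flange 309 c [681.5   3.3] wh [81. 82.] a 10.0 zmed 0.112 mean [699.2  18.6 111.5] pca 133.6
block 258 c [675.2   2.6] wh [57. 29.] a 10.4 zmed 0.177 mean [677.3   4.4 176.7] pca -170.6
tube 143 c [596.6 -11.5] wh [70. 18.] a 9.5 zmed 0.13 mean [595.9  -8.8 129.4] pca -168.9
```

Request:
move_arm --pt "-0.3 -2 0 0 0 0.7 1" --pt "-0.6 -4 0 0 0 1.3 1" --pt "-1 -6 0 0 0 2 1" --pt "-1.2 -7.7 0 0 0 2.5 1" --pt "-1.3 -9.2 0 0 0 3 1"

```text
clock: 16.6
tool_pos: [0.5114, -0.0449, 0.1117]
eef_rot: [0.999, 0.052, -0.002, -0.0]
contact_force: [1.8, -5.5, -1.2]
opening: 0.003
finger_force: 2.7
```

```bash
python3 m.py
```

```text
{'clock': np.float64(16.6), 'tool_pos': array([ 0.511, -0.045,  0.112]), 'eef_rot': array([ 0.999,  0.052, -0.002, -0.   ]), 'contact_force': array([ 1.818, -5.507, -1.198]), 'opening': np.float64(0.003), 'finger_force': np.float64(2.663)}
yaw [   5.97    0.29 -179.98] p in tool [-174.    30.6   -1.8] F tool [1.2 5.7 1.2]
flange 306 c [681.8   3.7] wh [79. 81.] a 6.5 zmed 0.111 mean [700.1  17.6 111.4] pca 130.4
block 254 c [675.7   2.8] wh [57. 29.] a 8.7 zmed 0.177 mean [677.1   4.7 176.8] pca -172.7
tube 143 c [595.7  -6.5] wh [70. 16.] a 7.7 zmed 0.13 mean [595.3  -4.6 129.5] pca -171.7
```

Request:
move_arm --pt "-0.3 -2 0 0 0 0.7 1" --pt "-0.6 -4 0 0 0 1.3 1" --pt "-1 -6 0 0 0 2 1" --pt "-1.2 -7.7 0 0 0 2.5 1" --pt "-1.3 -9.2 0 0 0 3 1"

```text
clock: 17.27
tool_pos: [0.5091, -0.036, 0.1117]
eef_rot: [1.0, 0.026, -0.003, 0.0]
contact_force: [1.4, -5.0, -0.8]
opening: 0.006
finger_force: 2.8
```

```bash
python3 m.py
```

```text
{'clock': np.float64(17.275), 'tool_pos': array([ 0.509, -0.036,  0.112]), 'eef_rot': array([ 1.   ,  0.026, -0.003,  0.   ]), 'contact_force': array([ 1.429, -5.044, -0.848]), 'opening': np.float64(0.006), 'finger_force': np.float64(2.753)}
yaw [  2.96   0.29 180.  ] p in tool [-174.    30.8   -1.8] F tool [1.2 5.1 0.8]
flange 313 c [681.5   2.8] wh [81. 83.] a 4.8 zmed 0.111 mean [700.1  18.  111.4] pca 128.6
block 247 c [676.2   3.7] wh [55. 29.] a 1.9 zmed 0.177 mean [677.5   5.1 177. ] pca -176.5
tube 141 c [595.7  -0.8] wh [69. 14.] a 4.0 zmed 0.13 mean [5.964e+02 3.000e-01 1.293e+02] pca -174.7
```

Request:
move_arm --pt "-0.3 -2 0 0 0 0.7 1" --pt "-0.6 -4 0 0 0 1.3 1" --pt "-1 -6 0 0 0 2 1" --pt "-1.2 -7.7 0 0 0 2.5 1" --pt "-1.3 -9.2 0 0 0 3 1"

```text
clock: 17.95
tool_pos: [0.5073, -0.027, 0.1117]
eef_rot: [1.0, -0.0, -0.003, 0.0]
contact_force: [0.7, -5.4, -0.7]
opening: 0.005
finger_force: 2.8
```

```bash
python3 m.py
```

```text
{'clock': np.float64(17.95), 'tool_pos': array([ 0.507, -0.027,  0.112]), 'eef_rot': array([ 1.   , -0.   , -0.003,  0.   ]), 'contact_force': array([ 0.736, -5.353, -0.663]), 'opening': np.float64(0.005), 'finger_force': np.float64(2.844)}
yaw [-6.0000e-02  2.9000e-01  1.7997e+02] p in tool [-173.9   30.9   -1.8] F tool [0.7 5.4 0.7]
flange 310 c [681.    3.6] wh [82. 81.] a 0.4 zmed 0.111 mean [700.4  17.3 111.3] pca 127.6
block 253 c [675.1   3.6] wh [57. 29.] a 1.2 zmed 0.177 mean [677.3   5.2 176.9] pca -178.9
tube 150 c [594.8   2.9] wh [70. 15.] a 2.7 zmed 0.13 mean [595.    4.3 129.5] pca -177.4
```

Request:
move_arm --pt "-0.3 -2 0 0 0 0.7 1" --pt "-0.6 -4 0 0 0 1.3 1" --pt "-1 -6 0 0 0 2 1" --pt "-1.2 -7.7 0 0 0 2.5 1" --pt "-1.3 -9.2 0 0 0 3 1"

```text
clock: 18.62
tool_pos: [0.5059, -0.018, 0.1117]
eef_rot: [1.0, -0.027, -0.003, 0.0]
contact_force: [1.3, -6.5, 0.0]
opening: 0.002
finger_force: 2.9
```

```bash
python3 m.py
```

```text
{'clock': np.float64(18.625), 'tool_pos': array([ 0.506, -0.018,  0.112]), 'eef_rot': array([ 1.   , -0.027, -0.003,  0.   ]), 'contact_force': array([ 1.273, -6.511,  0.013]), 'opening': np.float64(0.002), 'finger_force': np.float64(2.936)}
yaw [ -3.06   0.3  179.94] p in tool [-174.    31.    -1.7] F tool [ 1.6  6.4 -0. ]
flange 296 c [681.3   3.5] wh [82. 80.] a 87.8 zmed 0.112 mean [700.5  16.7 111.6] pca 125.7
block 255 c [675.5   3.7] wh [29. 56.] a 87.6 zmed 0.177 mean [676.8   5.4 176.7] pca 177.6
tube 155 c [594.9   8. ] wh [17. 69.] a 89.4 zmed 0.13 mean [595.    8.9 129.3] pca 179.3
```

Request:
move_arm --pt "-0.3 -2 0 0 0 0.7 1" --pt "-0.6 -4 0 0 0 1.3 1" --pt "-1 -6 0 0 0 2 1" --pt "-1.2 -7.7 0 0 0 2.5 1" --pt "-1.3 -9.2 0 0 0 3 1"

```text
clock: 19.3
tool_pos: [0.5051, -0.0089, 0.1117]
eef_rot: [0.999, -0.053, -0.003, 0.001]
contact_force: [0.5, -6.1, -0.3]
opening: 0.003
finger_force: 3.0
```

```bash
python3 m.py
```

```text
{'clock': np.float64(19.3), 'tool_pos': array([ 0.505, -0.009,  0.112]), 'eef_rot': array([ 0.999, -0.053, -0.003,  0.001]), 'contact_force': array([ 0.54 , -6.095, -0.26 ]), 'opening': np.float64(0.003), 'finger_force': np.float64(3.028)}
yaw [ -6.08   0.3  179.92] p in tool [-173.9   31.1   -1.7] F tool [1.2 6.  0.3]
flange 307 c [681.8   3.3] wh [81. 80.] a 85.3 zmed 0.111 mean [701.4  16.  111.5] pca 123.0
block 259 c [675.6   4.1] wh [29. 56.] a 83.3 zmed 0.177 mean [676.8   5.9 176.8] pca 173.1
tube 161 c [595.9  11.8] wh [16. 70.] a 86.3 zmed 0.13 mean [596.9  13.3 129.4] pca 175.9
```

Request:
move_arm --pt "-0.3 -2 0 0 0 0.7 1" --pt "-0.6 -4 0 0 0 1.3 1" --pt "-1 -6 0 0 0 2 1" --pt "-1.2 -7.7 0 0 0 2.5 1" --pt "-1.3 -9.2 0 0 0 3 1"

```text
clock: 19.98
tool_pos: [0.5046, 0.0003, 0.1117]
eef_rot: [0.997, -0.079, -0.003, 0.001]
contact_force: [2.0, -6.7, -0.2]
opening: 0.007
finger_force: 3.1
```

```bash
python3 m.py
```

```text
{'clock': np.float64(19.975), 'tool_pos': array([0.505, 0.   , 0.112]), 'eef_rot': array([ 0.997, -0.079, -0.003,  0.001]), 'contact_force': array([ 2.005, -6.726, -0.221]), 'opening': np.float64(0.007), 'finger_force': np.float64(3.121)}
yaw [ -9.08   0.31 179.89] p in tool [-173.9   31.3   -1.7] F tool [3.  6.3 0.2]
flange 305 c [681.6   3.2] wh [82. 81.] a 81.5 zmed 0.111 mean [701.6  15.1 111.4] pca 119.1
block 253 c [676.2   4.6] wh [29. 54.] a 82.0 zmed 0.177 mean [677.5   5.9 176.8] pca 172.1
tube 160 c [596.2  16.1] wh [15. 69.] a 81.2 zmed 0.13 mean [597.2  17.9 129.6] pca 171.8
```

Request:
move_arm --pt "-0.3 -2 0 0 0 0.7 1" --pt "-0.6 -4 0 0 0 1.3 1" --pt "-1 -6 0 0 0 2 1" --pt "-1.2 -7.7 0 0 0 2.5 1"

```text
clock: 20.52
tool_pos: [0.5046, 0.0079, 0.1117]
eef_rot: [0.995, -0.101, -0.003, 0.001]
contact_force: [2.0, -7.1, -0.6]
opening: 0.003
finger_force: 3.2
```

```bash
python3 m.py
```

```text
{'clock': np.float64(20.525), 'tool_pos': array([0.505, 0.008, 0.112]), 'eef_rot': array([ 0.995, -0.101, -0.003,  0.001]), 'contact_force': array([ 2.026, -7.132, -0.601]), 'opening': np.float64(0.003), 'finger_force': np.float64(3.2)}
yaw [-11.6    0.3  179.87] p in tool [-173.9   31.4   -1.7] F tool [3.4 6.6 0.6]
flange 307 c [681.7   3.7] wh [82. 80.] a 80.0 zmed 0.111 mean [702.2  14.3 111.4] pca 116.9
block 255 c [675.2   4.8] wh [29. 57.] a 79.0 zmed 0.177 mean [677.3   6.1 176.8] pca 168.5
tube 164 c [596.7  18.6] wh [18. 70.] a 80.6 zmed 0.13 mean [597.7  21.6 129.2] pca 170.6
```

Request:
move_arm --pt "-0.3 -2 0 0 0 0.7 1" --pt "-0.6 -4 0 0 0 1.3 1" --pt "-1 -6 0 0 0 2 1" --pt "-1.2 -7.7 0 0 0 2.5 1"

```text
clock: 21.08
tool_pos: [0.505, 0.0155, 0.1117]
eef_rot: [0.992, -0.123, -0.003, 0.001]
contact_force: [1.7, -6.9, -0.2]
opening: 0.006
finger_force: 3.3
```

```bash
python3 m.py
```

```text
{'clock': np.float64(21.075), 'tool_pos': array([0.505, 0.016, 0.112]), 'eef_rot': array([ 0.992, -0.123, -0.003,  0.001]), 'contact_force': array([ 1.695, -6.92 , -0.247]), 'opening': np.float64(0.006), 'finger_force': np.float64(3.271)}
yaw [-14.1    0.3  179.84] p in tool [-173.9   31.5   -1.7] F tool [3.3 6.3 0.2]
flange 300 c [680.9   3.8] wh [81. 81.] a 77.6 zmed 0.112 mean [702.   13.7 111.5] pca 115.5
block 258 c [675.8   5.8] wh [29. 55.] a 78.3 zmed 0.177 mean [677.2   6.5 176.7] pca 166.4
tube 165 c [597.1  23.2] wh [16. 69.] a 78.2 zmed 0.13 mean [597.7  25.4 129.2] pca 168.1
```

Request:
move_arm --pt "-0.3 -2 0 0 0 0.7 1" --pt "-0.6 -4 0 0 0 1.3 1" --pt "-1 -6 0 0 0 2 1" --pt "-1.2 -7.7 0 0 0 2.5 1"

```text
clock: 21.62
tool_pos: [0.5056, 0.0231, 0.1117]
eef_rot: [0.99, -0.144, -0.003, 0.001]
contact_force: [2.5, -7.0, -0.5]
opening: 0.009
finger_force: 3.3
```

```bash
python3 m.py
```

```text
{'clock': np.float64(21.625), 'tool_pos': array([0.506, 0.023, 0.112]), 'eef_rot': array([ 0.99 , -0.144, -0.003,  0.001]), 'contact_force': array([ 2.464, -6.951, -0.528]), 'opening': np.float64(0.009), 'finger_force': np.float64(3.344)}
yaw [-16.62   0.29 179.82] p in tool [-173.9   31.6   -1.7] F tool [4.4 6.  0.5]
flange 296 c [681.6   3.7] wh [81. 80.] a 75.0 zmed 0.112 mean [702.5  13.5 111.4] pca 113.6
block 259 c [675.9   5.8] wh [28. 56.] a 73.8 zmed 0.177 mean [677.2   6.6 176.5] pca 164.0
tube 170 c [598.2  27.3] wh [17. 70.] a 74.8 zmed 0.129 mean [599.5  28.7 129. ] pca 164.9
```

Request:
move_arm --pt "-0.3 -2 0 0 0 0.7 1" --pt "-0.6 -4 0 0 0 1.3 1" --pt "-1 -6 0 0 0 2 1" --pt "-1.2 -7.7 0 0 0 2.5 1"

```text
clock: 22.18
tool_pos: [0.5066, 0.0307, 0.1117]
eef_rot: [0.986, -0.166, -0.003, 0.001]
contact_force: [1.8, -7.6, 0.1]
opening: 0.004
finger_force: 3.4
```

```bash
python3 m.py
```

```text
{'clock': np.float64(22.175), 'tool_pos': array([0.507, 0.031, 0.112]), 'eef_rot': array([ 0.986, -0.166, -0.003,  0.001]), 'contact_force': array([ 1.762, -7.594,  0.081]), 'opening': np.float64(0.004), 'finger_force': np.float64(3.417)}
yaw [-19.13   0.28 179.79] p in tool [-173.9   31.8   -1.7] F tool [ 4.2  6.6 -0.1]
flange 299 c [681.7   2.9] wh [82. 80.] a 73.6 zmed 0.111 mean [702.8  13.2 111.5] pca 112.2
block 259 c [675.4   4.7] wh [31. 55.] a 74.7 zmed 0.177 mean [677.1   6.9 176.6] pca 161.2
tube 173 c [598.9  30.5] wh [17. 69.] a 69.7 zmed 0.129 mean [600.7  32.1 129. ] pca 162.6
```

Request:
move_arm --pt "-0.3 -2 0 0 0 0.7 1" --pt "-0.6 -4 0 0 0 1.3 1" --pt "-1 -6 0 0 0 2 1" --pt "-1.2 -7.7 0 0 0 2.5 1"

```text
clock: 22.72
tool_pos: [0.5081, 0.0385, 0.1116]
eef_rot: [0.982, -0.188, -0.003, 0.001]
contact_force: [1.7, -8.3, -0.4]
opening: 0.004
finger_force: 3.0
```

```bash
python3 m.py
```

```text
{'clock': np.float64(22.725), 'tool_pos': array([0.508, 0.039, 0.112]), 'eef_rot': array([ 0.982, -0.188, -0.003,  0.001]), 'contact_force': array([ 1.66 , -8.268, -0.381]), 'opening': np.float64(0.004), 'finger_force': np.float64(3.011)}
yaw [-21.62   0.27 179.8 ] p in tool [-173.9   31.4   -1.7] F tool [4.6 7.1 0.4]
flange 291 c [681.2   4.1] wh [82. 81.] a 71.4 zmed 0.112 mean [703.3  12.4 111.5] pca 110.4
block 260 c [675.9   4.6] wh [30. 56.] a 72.7 zmed 0.177 mean [677.4   7.  176.9] pca 160.9
tube 177 c [600.6  33.7] wh [16. 69.] a 69.7 zmed 0.13 mean [602.3  35.4 128.9] pca 159.1
```

The force dropped, so the click is beginning. One small step to confirm it.

Request:
move_arm --pt "-0.3 -2 0 0 0 0.7 1" --pt "-0.6 -4 0 0 0 1.3 1" --pt "-0.8 -5 0 0 0 1.6 1"

```text
clock: 23.15
tool_pos: [0.5093, 0.0438, 0.1117]
eef_rot: [0.98, -0.201, -0.003, 0.001]
contact_force: [1.8, -6.1, -0.5]
opening: 0.002
finger_force: 2.7
```

```bash
python3 m.py
```

```text
{'clock': np.float64(23.15), 'tool_pos': array([0.509, 0.044, 0.112]), 'eef_rot': array([ 0.98 , -0.201, -0.003,  0.001]), 'contact_force': array([ 1.834, -6.085, -0.532]), 'opening': np.float64(0.002), 'finger_force': np.float64(2.712)}
yaw [-23.2    0.26 179.82] p in tool [-173.9   30.9   -1.8] F tool [4.1 4.9 0.5]
flange 288 c [681.6   3.4] wh [82. 80.] a 72.0 zmed 0.111 mean [704.   12.2 111.4] pca 109.3
block 262 c [675.9   6.4] wh [30. 56.] a 71.1 zmed 0.177 mean [677.1   7.1 176.7] pca 160.2
tube 181 c [601.2  36.3] wh [18. 70.] a 67.1 zmed 0.13 mean [603.7  37.6 129.1] pca 156.6
```

Relative break-over is only about 3.5°, which is borderline. Two more degrees will make it clear, still well below the 15° limit.

Request:
move_arm --pt "-0.3 -2 0 0 0 0.7 1" --pt "-0.6 -4 0 0 0 1.3 1" --pt "-1 -6.5 0 0 0 2.1 1"

```text
clock: 23.58
tool_pos: [0.5106, 0.0503, 0.1116]
eef_rot: [0.976, -0.219, -0.003, 0.001]
contact_force: [1.2, -5.9, 0.4]
opening: 0.002
finger_force: 2.4
```

```bash
python3 m.py
```

```text
{'clock': np.float64(23.575), 'tool_pos': array([0.511, 0.05 , 0.112]), 'eef_rot': array([ 0.976, -0.219, -0.003,  0.001]), 'contact_force': array([ 1.168, -5.923,  0.397]), 'opening': np.float64(0.002), 'finger_force': np.float64(2.4)}
yaw [-25.3    0.29 179.81] p in tool [-174.2   30.8   -1.6] F tool [ 3.6  4.9 -0.4]
flange 280 c [681.4   3.6] wh [82. 80.] a 72.2 zmed 0.112 mean [703.9  11.5 111.7] pca 108.5
block 255 c [676.1   5. ] wh [30. 55.] a 73.7 zmed 0.177 mean [677.5   6.8 177. ] pca 162.2
tube 184 c [603.1  39.5] wh [18. 70.] a 62.5 zmed 0.13 mean [605.3  40.2 129. ] pca 154.5
```

The head now stands still at -18° while the handle is at about -25°: clicked. Backing off.

Request:
move_arm --pt "0 7 0 0 0 0 1" --pt "0 14 0 0 0 0 1" --pt "0 22 0 0 0 0 1" --pt "0 35 0 0 0 0 1" --pt "0 50 0 0 0 0 1"

```text
clock: 24.25
tool_pos: [0.4889, 0.0068, 0.1118]
eef_rot: [0.976, -0.217, -0.003, -0.0]
contact_force: [-0.0, -0.4, 0.2]
opening: 0.004
finger_force: 0.0
```

Request:
move_arm --pt "0 20 0 0 0 0 1" --pt "0 20 -50 0 0 0 1" --pt "0 20 -110 0 0 0 1" --pt "0 20 -150 0 0 0 1" --pt "0 20 -150 0 0 0 1"

```text
clock: 24.88
tool_pos: [0.4833, -0.0126, 0.2645]
eef_rot: [0.976, -0.218, 0.001, -0.0]
contact_force: [0.6, -0.5, -1.1]
opening: 0.004
finger_force: 0.0
```

```bash
python3 m.py
python3 - <<'E'
from h import *
s=snap("scene"); cv2.imwrite("pics/end.png",cv2.resize(s["frame"][110:300,160:400],None,fx=3,fy=3)[:,:,::-1])
E
```

```text
{'clock': np.float64(24.875), 'tool_pos': array([ 0.483, -0.013,  0.265]), 'eef_rot': array([ 0.976, -0.218,  0.001, -0.   ]), 'contact_force': array([ 0.584, -0.541, -1.056]), 'opening': np.float64(0.004), 'finger_force': np.float64(0.0)}
yaw [-2.5230e+01 -6.0000e-02 -1.7995e+02] p in tool [-172.    99.  -155.8] F tool [0.8 0.2 1.1]
flange 299 c [681.2   3.7] wh [83. 81.] a 72.9 zmed 0.112 mean [702.4  13.  111.6] pca 112.9
block 256 c [676.1   5.5] wh [29. 56.] a 73.7 zmed 0.177 mean [677.3   6.6 176.7] pca 162.7
tube 167 c [599.6  30.2] wh [16. 70.] a 76.0 zmed 0.13 mean [600.9  30.9 129.1] pca 163.5
```

View pics/end.png

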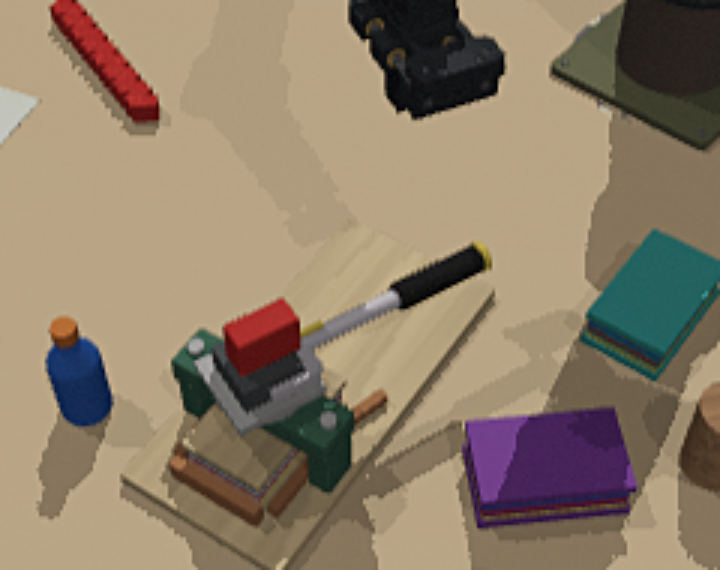

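The wrench sits level on the screw (crop 265,360) with its handle sprung straight. The pack is against the stop (225,475) and the arm is clear. Handing in.

```bash
python3 -c "
from plant import finish_job
print(finish_job())"
```

```text
the job is handed in; nothing more can be done
None
```

The job is handed in, though no verdict came back: the pack is pushed against the stop, the wrench was seated on the screw, turned clockwise until it clicked (about 7° of handle break-over) and released, and the arm ended clear at about 25 s on the clock.

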